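Index the microscope lamp arm one hole over to the dish

ROBOT

A 6-joint arm with a two-finger parallel gripper is mounted at the origin on the work surface. World frame = base frame: x ahead of the robot, y to its left, z up, the work surface at z = 0. Lengths are in mm, angles in rad, forces in N, time in s.
With the tool pointing down it reaches from about 400 to 925 mm from the base axis. Payload 12.5 kg.
Tool frame: the origin (TCP) lies midway between the tips of the shut fingers; the grasp point (between the pads) lies 19 mm behind it; z points along the fingers, y is the line along which they close (so a half turn about z gives the same grasp; the last joint's range is limited). The gripper opens to 95 mm and grips with 3 to 60 N. Pads are 20 mm wide; open, the fingers measure 119 mm over their backs; the gripper's body (75 mm by 180 mm) begins 59 mm behind the grasp point.
Start: joints at [-1.322, 0.491, 1.559, -0, 1.092, -0.106], TCP at [217.15, -586.082, 214.661] pointing down, gripper open.
Joint ranges: [-3.1, 3.1], [-0.84, 2.19], [0.05, 2.79], [-1.13, 4.28], [0.06, 2.93], [-2.69, 2.69]. Speed limits (rad/s): [2.22, 2.22, 2.79, 3.14, 3.14, 3.14].

INTERFACE

Orientations are given as [roll, pitch, yaw] about the fixed x, y, z axes, in that order (R = Rz(yaw) Ry(pitch) Rx(roll)).
In Python, from cell import env gives the robot as it stands.
- The arm moves only by the tool arm_command, never from a script. Its argument "targets" is a list of rows, each a list of 5 numbers: the shift along the tool's x, y, z in mm, then the turn about the tool's z in degrees, then the opening, from 0 (shut) to 1 (fully open). In form: [[tx, ty, tz, roll, fingers], ...]. A call has 1 to 5 rows; each row is the pose to reach, as a shift and turn from the pose commanded when the call began, along the tool's axes at that moment; what a row does not reach only later rows make up. A row lasts 1/10 s, in which the tool goes at most 50 mm and 8.59 degrees, less where a joint would pass 70% of its speed; a pose out of reach is approached as far as the arm can. A call with a gripper value outside its range is refused whole. The fingers move at their own pace and stop on an object; the grip force is fixed at half the most. Time passes only in rows, so rows that repeat a pose let the fingers close. It gives the time, the measured TCP pose, the force, the opening and the grip force at its end, in the units of the state.
- env.state(): the state, without advancing time (a new reading comes with each control period).
- env.read_camera(name): name is "scene" or "top"; returns a dict with "frame" (400x640x3 uint8, red, green, blue), "vertical_fov" (degrees; the focal length in pixels is half the picture's height over the tangent of half this angle, whatever the lens; pixels are square), "cx", "cy" (the principal point, pixels), "k1" (the pictures are not rectified: a ray, as slopes to the right and down, at radius r is drawn at 1 + k1 r^2 times it, then the intrinsics apply), "world_from_camera" (4x4, takes a point from camera to world coordinates). Camera axes: x right, y down, z forward; pixel columns grow to the right and rows downward; lengths in mm; the calibration is good to about 2 mm. A picture is of the moment at which its call begins. There is no depth.
- env.job_done(): hands the job in; it is judged then, once.
The state is a dict: "t": time; "joints": joint angles; "qvel": joint speeds; "tau": joint torques, N m; "eef_pos": TCP position; "tcp_rot": TCP orientation; "ft_force": force on the tool from outside, world axes, zero at the start; "moment": the same for the moment, N m; "opening": opening from 0.0 (shut) to 1.0 (fully open); "grip_force": force on a finger pad.
Only numpy, scipy, OpenCV 4.12 (cv2) and the standard library are available. Lean on these libraries where they do the work, as an engineer would, in place of code of your own. Each camera call takes 0.05 s, during which the arm holds its last target. There are 200 camera calls.

TASK

Move the spot lamp over the round glass dish: with a fingertip hooked under the pull ring, lift the spring index pin out of its hole, swing the lamp arm one hole towards the dish, and let the pin spring fully home in that next hole. Hook the ring only, do not clamp or force anything, do not swing the arm the other way or past that hole, leave the dish and everything else on the bench where it stands, and finish with the hand clear.

Things in the scene. Friction and masses are not known exactly. Their poses are not given: they have to be found in the camera images.
- stand: Fixed lamp stand: white base plate 130 x 120 x 14 mm screwed to the bench, a dark pillar 42 mm thick and a level aluminium index sector with five round holes. Origin on the bench right under the pivot; x axis points from the pivot to the middle hole, where the pin starts; z up. The other holes lie at +-0.436 and +-0.873 rad (25 and 50 degrees) about z from the x axis.
- pivot (a point): Point on the vertical hinge axis of the lamp arm, at the height of the index sector's top face, 70 mm above the bench. Axes as the stand. The sector is 10 mm thick and reaches 132 mm from the pivot; its holes lie 110 mm from the pivot.
- lamp_arm (a joint): Angle of the lamp arm about the pivot, rad, positive anticlockwise from above; 0 in the middle hole, +0.436 or -0.436 in the next hole on either side; stops at +-0.93. With the pin out it turns with light friction (under 1 N at the pin) and stays where it is left; with the pin in a hole it is locked but for about 0.6 degrees of play either way.
- index_pin (a joint): Height in m of the spring index pin above fully home: 0 = home in a hole, 0.010 = tip clear of the sector, 0.030 = upper stop. A 10 mm steel rod with a rounded tip, on the arm 110 mm from the pivot, guided straight up and down; its spring pulls it down with 5 N at home, 7 N at 0.020. Let go between holes it rests on the sector at 0.010; within about 2 mm of a hole it slips in.
- ring_center (a point): Centre of the round steel pull ring on top of the pin: inside diameter 50 mm, wire 8 mm. Rigid, no swivel. Axes: x along the arm away from the pivot, y across, z up. The ring's opening faces along x; its top leans 15 degrees outward. With the pin home: 150 mm above the bench, 117.5 mm from the pivot. A finger sloping 45 degrees down and outward from the pivot's side passes through it.
- lamp_face (a point): Centre of the lens face under the black spot lamp (44 mm across, top at 104 mm) at the arm's outer end, 210 mm from the pivot, 48.5 mm above the bench. x axis along the arm, outward. The arm is a white bar 24 mm wide, its top 88 mm above the bench; hub on the pivot 48 mm across, top 104 mm; the pin's guide 23 mm across, top 104 mm; the pin's collar 18 mm across, top 122 mm.
- dish: Round shallow glass dish with a small specimen, 60 mm across, 14 mm high, loose on the bench under the place where the lamp stands one hole over, on one side or the other of the arm. Origin at the centre of its underside. To be left where it stands.
- slide_box: Flat closed slide box 80 x 34 x 17 mm, loose, on the other side of the arm. Origin at the centre of its underside. Bystander.
- objective: Bystander: steel microscope objective standing upright, 30 mm across, 44 mm high, loose, beyond the lamp. Origin at the centre of its underside.
- tape_roll: Bystander: roll of paper tape lying flat, 72 mm across, 20 mm high, loose. Origin at the centre of its underside.
- lens_pot: Bystander: white pot with black lid, 46 mm across, 42 mm high, loose. Origin at the centre of its underside.
- vial: Bystander: small glass jar with black cap, 28 mm across, 50 mm high, loose. Origin at the centre of its underside.
- beaker: Bystander: open glass beaker 68 mm across, 85 mm high, loose. Origin at the centre of its underside.
There are look-alikes about, which are no part of the job. Leave any black or yellow look-alike of the dish alone.

How it is judged (in metres and radians):
On the way, in this order (a step that is already met when the one before it is completed fails the run):
1. the pin is lifted clear of its hole, by the ring, with the arm still at the first hole (value of joint index_pin above 0.0085 m and value of joint lamp_arm between -0.15 and 0.15 rad and contact force between the fingers and index_pin above 0.5 N), for 0.04 s.
2. the arm stands at the next hole towards the dish and the pin is home in it ((value of joint lamp_arm between 0.3863 and 0.4863 rad or value of joint lamp_arm between -0.4863 and -0.3863 rad) and horizontal distance between lamp_face and dish below 0.03 m and value of joint index_pin below 0.003 m), for 0.2 s.
At the end, for the whole second after the job is handed in: The arm is within 0.05 rad of the next hole, the lamp within 30 mm of straight above the dish's centre, the pin within 3 mm of fully home, the arm at rest, and dish and bystanders within 15 mm of where they stood (all of step 2 and velocity of joint lamp_arm between -0.05 and 0.05 rad/s and distance of each of dish, slide_box, objective, tape_roll, lens_pot, vial, beaker from where it was at the start of the episode below 0.015 m); the robot touches nothing.
It fails at once if the arm is swung past the next hole (more than half a hole too far) (value of joint lamp_arm above 0.66 rad or value of joint lamp_arm below -0.66 rad).
It fails at once if the arm is swung away from the dish (horizontal distance between lamp_face and dish above 0.135 m).
It fails at once if the pin, ring or arm is clamped or forced (over 35 N) (contact force between the fingers and index_pin above 35 N or contact force between the fingers and lamp_arm above 35 N).
It fails at once if the dish or a bystander is lifted, carried or knocked about (distance of any of dish, slide_box, objective, tape_roll, lens_pot, vial, beaker from where it was at the start of the episode above 0.03 m or height (world z) of any of dish, slide_box, objective, tape_roll, lens_pot, vial, beaker above 0.012 m).
It also fails if it takes over 54 s, if anything falls off the work surface, if the arm or the gripper's body presses on something with over 40 N, if the wrist force passes 120 N, or if a joint passes its speed limit or range.

## Working session

There is one attempt and no reset: what is moved stays moved. The work goes in short steps, Python scripts to look and compute and a tool call to move; the robot and the scene stay as the last step left them, time stands still between calls to the robot, and variables do not carry over. Pictures are saved under pics/ and viewed, at most 10 in all, crops included, and the job is handed in when it is done.

Besides the shell and the picture viewer there is one more tool, called after "Emit:" by a JSON object that holds its "api" and its "payload", one argument or row to a line. arm_command: Moves the arm, as the interface text tells. Its arguments: {"type":"object","properties":{"targets":{"type":"array","items":{"type":"array","items":{"type":"number"}}}},"required":["targets"]}

```bash
mkdir -p pics; ls
python3 - <<'E'
from cell import env
import cv2,numpy as np
print(env.state())
for n in("scene","top"):
    c=env.read_camera(n); np.save(f"pics/{n}.npy",c,allow_pickle=True)
    cv2.imwrite(f"pics/{n}0.png",c["frame"][:,:,::-1])
    print({k:v for k,v in c.items() if k!="frame"})
E
```

```text
pics
{'t': 0.0, 'joints': array([-1.32155959e+00,  4.91553733e-01,  1.55948143e+00,  1.07770696e-05,
        1.09169975e+00, -1.05577688e-01]), 'qvel': array([ 0.00030242,  0.00136031, -0.00011373, -0.00049823,  0.00170344,
        0.00034488]), 'tau': array([-2.21172428e-03, -6.12647724e+01, -2.58183932e+01,  6.91267918e-02,
        4.81956953e-02, -8.58662747e-05]), 'eef_pos': array([ 217.10763666, -585.80262177,  214.05435681]), 'tcp_rot': array([-3.14045776e+00, -1.29878245e-04,  3.54809375e-01]), 'ft_force': array([-0.2351935 , -0.02728742,  0.24991932]), 'moment': array([-0.04252663, -0.07549262,  0.04913614]), 'grip_force': 0.0, 'opening': 1.000547014012185}
{'vertical_fov': 46.20235111811079, 'cx': 326.4712545456129, 'cy': 204.3364006176426, 'k1': -0.01966966643971281, 'world_from_camera': array([[ 7.13091683e-01,  4.11598649e-01, -5.67526919e-01,
         1.26170908e+03],
       [ 7.00969137e-01, -4.32380257e-01,  5.67176853e-01,
        -6.11534189e+02],
       [-1.19382090e-02, -8.02267951e-01, -5.96844715e-01,
         7.59993214e+02],
       [ 0.00000000e+00,  0.00000000e+00,  0.00000000e+00,
         1.00000000e+00]])}
{'vertical_fov': 48.313776298096506, 'cx': 319.02628619409995, 'cy': 201.42148586598927, 'k1': -0.05335507459414344, 'world_from_camera': array([[ 7.37670950e-04, -9.91509774e-01,  1.30030089e-01,
         4.97445191e+02],
       [-9.99876162e-01, -2.77538309e-03, -1.54905675e-02,
         1.88327640e+01],
       [ 1.57199324e-02, -1.30002559e-01, -9.91389035e-01,
         1.15677570e+03],
       [ 0.00000000e+00,  0.00000000e+00,  0.00000000e+00,
         1.00000000e+00]])}
```

View pics/scene0.png

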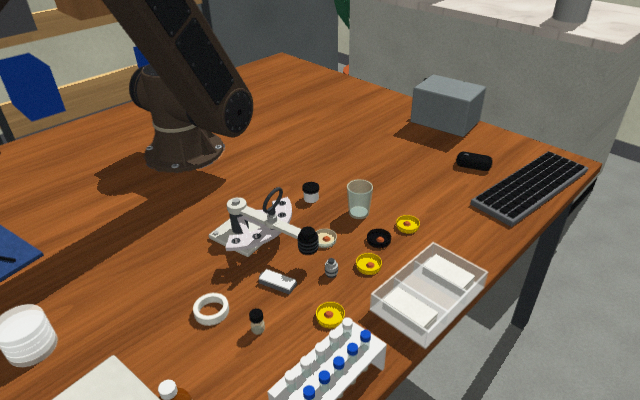

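View pics/top0.png

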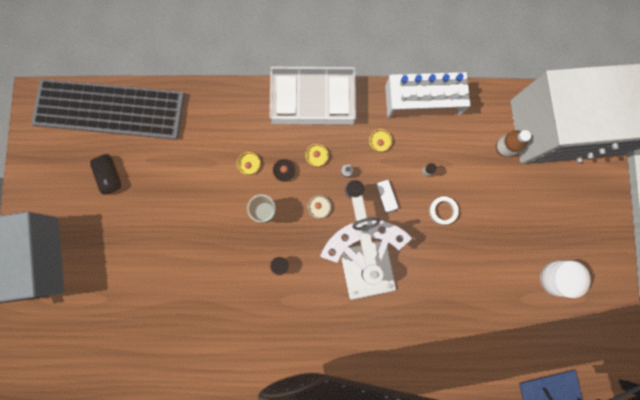

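The scene picture shows the stand with hub (236,204), ring (273,200), lamp (308,240) and the glass dish (325,239). In the top picture the hub is at (373,273), the lamp at (355,188) and the clear dish at (319,207), on the +y side, so the swing is positive.

```bash
cat > h.py <<'E'
import numpy as np,cv2
from scipy.spatial.transform import Rotation as R
def K(c):
    f=200/np.tan(np.radians(c["vertical_fov"])/2)
    return np.array([[f,0,c["cx"]],[0,f,c["cy"]],[0,0,1.]])
D=lambda c:np.array([c["k1"],0,0,0,0.])
def ray(c,u,v):
    p=cv2.undistortPoints(np.array([[[u,v]]],float),K(c),D(c))[0,0]
    T=c["world_from_camera"];return T[:3,3],T[:3,:3]@[p[0],p[1],1]
def onz(c,u,v,z):
    o,d=ray(c,u,v);return o+d*(z-o[2])/d[2]
def proj(c,P):
    T=np.linalg.inv(c["world_from_camera"]);P=np.atleast_2d(P).astype(float)
    return cv2.projectPoints(P,cv2.Rodrigues(T[:3,:3])[0],T[:3,3],K(c),D(c))[0][:,0]
def tri(c1,p1,c2,p2):
    A=np.zeros((3,3));b=np.zeros(3)
    for c,p in((c1,p1),(c2,p2)):
        o,d=ray(c,*p);d/=np.linalg.norm(d);M=np.eye(3)-np.outer(d,d);A+=M;b+=M@o
    return np.linalg.solve(A,b)
def load(n): return np.load(f"pics/{n}.npy",allow_pickle=True).item()
E
python3 - <<'E'
from h import *
t=load("top");s=load("scene")
for n,u,v,z in(("hub",373,273,104),("lamp",355,188,104),("dish",319,207,5)):print(n,onz(t,u,v,z))
print(onz(s,236,203,104),onz(s,308,230,104),onz(s,325,239,5))
a=cv2.resize(t["frame"][165:305,300:420],None,fx=4,fy=4,interpolation=2)
b=cv2.resize(s["frame"][175:275,205:345],None,fx=4,fy=4,interpolation=2)
im=np.zeros((560,480,3),np.uint8);im[:a.shape[0],:480]=a
cv2.imwrite("pics/tc.png",im[:,:,::-1]);cv2.imwrite("pics/sc.png",b[:,:,::-1])
E
```

```text
hub [ 466.8299938  -124.14750146  104.        ]
lamp [668.18609043 -83.75671457 104.        ]
dish [633.8767011    0.89372157   5.        ]
[ 479.28347582 -131.87220167  104.        ] [674.56356154 -82.99176948 104.        ] [641.10884346   1.7887979    5.        ]
```

View pics/tc.png

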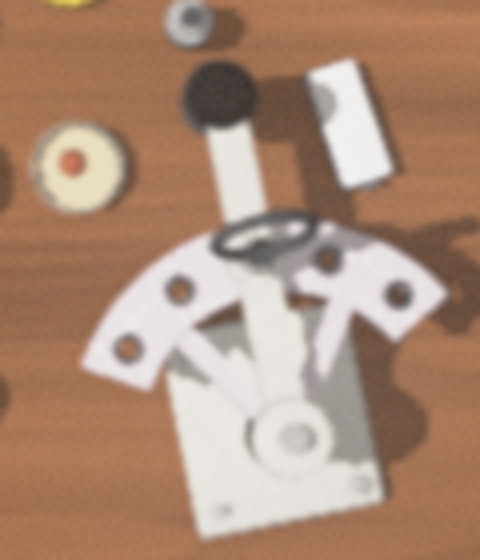

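View pics/sc.png

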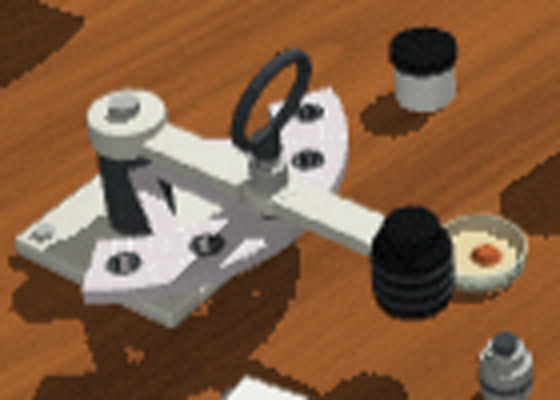

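The crops show, in 4x crop pixels: top hub (292,438), lamp (221,95), sector holes (128,349), (180,290), (328,258), (399,295), ring centre (265,236). In the scene crop they are hub (126,113), holes (123,263), (207,243), (308,159), (309,112), ring centre (271,102). I'll fit the stand pose to these.

```bash
cat > fit.py <<'E'
from h import *
from scipy.optimize import least_squares
t=load("top");s=load("scene")
A=np.radians([50,25,-25,-50])
loc=np.array([[0,0,104]]+[[110*np.cos(a),110*np.sin(a),70] for a in A]+[[117.5,0,150]])
T=(np.array([[292,438],[128,349],[180,290],[328,258],[399,295],[265,236]])+.5)/4-.5+[300,165]
S=(np.array([[126,113],[309,112],[308,159],[207,243],[123,263],[271,102]])+.5)/4-.5+[205,175]
def W(p,l=loc):
    c,q=np.cos(p[2]),np.sin(p[2]);return l@np.array([[c,-q,0],[q,c,0],[0,0,1]]).T+[p[0],p[1],0]
f=lambda p:np.r_[(proj(t,W(p))-T).ravel(),(proj(s,W(p))-S).ravel()]
r=least_squares(f,[470,-125,.2])
if __name__=="__main__":
    print(r.x,r.fun.reshape(-1,2).round(2))
    for k in range(6):print(k,tri(t,T[k],s,S[k]).round(1),W(r.x)[k].round(1))
    for m in ((0,),(1,)):
        g=lambda p:(f(p).reshape(2,-1)[m[0]]);print(least_squares(g,r.x).x)
E
python3 fit.py
```

```text
[ 4.65737841e+02 -1.24713887e+02  1.95373300e-01] [[ 0.62 -0.65]
 [-0.2  -0.86]
 [-0.34 -0.85]
 [-0.18 -0.21]
 [-0.41 -0.82]
 [-0.58 -0.88]
 [-1.12 -3.49]
 [-0.8  -0.07]
 [-0.64 -0.09]
 [-0.51  0.12]
 [-0.34 -0.17]
 [-0.42 -0.82]]
0 [ 464.6 -123.8   92.6] [ 465.7 -124.7  104. ]
1 [517.8 -27.4  68.7] [518.7 -28.3  70. ]
2 [553.6 -59.3  68.9] [554.5 -59.8  70. ]
3 [ 572.6 -150.6   70.1] [ 572.6 -151.    70. ]
4 [ 550.3 -193.7   68.8] [ 551.5 -193.6   70. ]
5 [ 580.2 -102.3  147.5] [ 581.  -101.9  150. ]
[ 4.63965000e+02 -1.24788180e+02  1.90885675e-01]
[ 4.68952925e+02 -1.25750817e+02  2.00137944e-01]
```

Emit:
{"api": "arm_command", "payload": {
  "targets": [
    [0,0,-40,0,0],
    [20,-10,-80,0,0],
    [50,-30,-120,0,0],
    [80,-50,-150,0,0],
    [110,-65,-180,0,0]
  ]
}}

```text
t: 0.6
eef_pos: [298.1, -485.4, 396.2]
tcp_rot: [3.141, -0.0, 0.354]
ft_force: [0.1, -1.1, 0.2]
opening: 0.638
grip_force: 0.0
```

Emit:
{"api": "arm_command", "payload": {
  "targets": [
    [35,-20,-10,0,0],
    [70,-40,-20,0,0],
    [105,-60,-30,0,0],
    [140,-80,-40,0,0],
    [175,-100,-50,0,0]
  ]
}}

```text
t: 1.1
eef_pos: [427.8, -330.8, 444.9]
tcp_rot: [-3.141, 0.0, 0.355]
ft_force: [0.7, -0.2, -0.6]
opening: 0.214
grip_force: 0.0
```

Emit:
{"api": "arm_command", "payload": {
  "targets": [
    [40,-23,0,0,0],
    [80,-46,0,0,0],
    [120,-69,0,0,0],
    [160,-92,0,0,0],
    [200,-115,0,0,0]
  ]
}}

```text
t: 1.6
eef_pos: [575.5, -153.3, 444.4]
tcp_rot: [-3.141, 0.0, 0.355]
ft_force: [0.7, -1.2, 1.4]
opening: 0.006
grip_force: 0.0
```

Emit:
{"api": "arm_command", "payload": {
  "targets": [
    [45,15,0,0,0],
    [90,30,0,0,0],
    [135,45,0,0,0],
    [180,60,0,0,0],
    [225,75,0,0,0]
  ]
}}

```text
t: 2.1
eef_pos: [802.0, -147.5, 444.0]
tcp_rot: [-3.141, 0.001, 0.355]
ft_force: [1.3, -0.0, 0.6]
opening: 0.003
grip_force: 0.0
```

Emit:
{"api": "arm_command", "payload": {
  "targets": [
    [45,15,0,0,0],
    [90,30,0,0,0],
    [135,45,0,0,0],
    [180,60,0,0,0],
    [225,75,0,0,0]
  ]
}}

```text
t: 2.6
eef_pos: [881.2, -128.6, 397.0]
tcp_rot: [3.124, -0.031, 0.355]
ft_force: [-0.5, -0.7, 1.4]
opening: 0.003
grip_force: 0.0
```

```bash
python3 -c "
from cell import env
s=env.state();print(s['joints'],s['eef_pos'],s['tcp_rot'])"
```

```text
[-0.21968081  1.01506839  0.04736813  0.00243588  2.04406343  0.99728285] [ 881.18692071 -128.62847359  396.97779066] [ 3.12433352 -0.03063213  0.35524535]
```

Emit:
{"api": "arm_command", "payload": {
  "targets": [
    [-40,-13,0,0,0],
    [-80,-26,0,0,0],
    [-120,-40,0,0,0],
    [-120,-40,0,0,0],
    [-120,-40,0,0,0]
  ]
}}

```text
t: 3.1
eef_pos: [749.9, -132.8, 395.6]
tcp_rot: [3.124, -0.03, 0.354]
ft_force: [0.9, -0.5, 1.4]
opening: 0.005
grip_force: 0.0
```

```bash
python3 -c "
from cell import env
s=env.state();print(s['joints'],s['eef_pos'],s['tcp_rot'])"
```

```text
[-0.26312072  0.60991625  0.88149532  0.00322133  1.61556429  0.95370103] [ 749.9083329  -132.84473094  395.62450244] [ 3.12417502 -0.03008947  0.35443651]
```

Emit:
{"api": "arm_command", "payload": {
  "targets": [
    [10,-36,0,2,0],
    [20,-72,0,4,0],
    [30,-108,0,6,0],
    [40,-144,0,6,0],
    [50,-180,0,6,0]
  ]
}}

```text
t: 3.6
eef_pos: [738.7, 54.3, 394.4]
tcp_rot: [3.128, -0.036, 0.25]
ft_force: [0.5, 0.7, -0.1]
opening: 0.005
grip_force: 0.0
```

Emit:
{"api": "arm_command", "payload": {
  "targets": [
    [30,-30,0,0,0],
    [60,-60,0,0,0],
    [90,-90,0,0,0],
    [110,-120,0,0,0],
    [130,-130,0,0,0]
  ]
}}

```text
t: 4.1
eef_pos: [832.2, 214.8, 396.8]
tcp_rot: [3.13, -0.036, 0.253]
ft_force: [0.4, -0.6, 0.6]
opening: 0.002
grip_force: 0.0
```

```bash
cat > st.py <<'E'
from cell import env
from h import *
s=env.state();r=R.from_euler("xyz",s['tcp_rot']);z=r.apply([0,0,1])
print(s['t'],s['joints'].round(3),s['eef_pos'].round(1),"tilt",np.degrees(np.arccos(-z[2])).round(2),"az",np.arctan2(z[1],z[0]).round(3),"F",s['ft_force'].round(1))
print(r.as_matrix().round(3).tolist())
E
python3 st.py
```

```text
4.1 [ 0.179  0.856  0.398 -0.01   1.851  1.494] [832.2 214.8 396.8] tilt 2.17 az -0.069 F [ 0.4 -0.6  0.6]
[[0.968, 0.25, 0.038], [0.25, -0.968, -0.003], [0.036, 0.012, -0.999]]
```

Emit:
{"api": "arm_command", "payload": {
  "targets": [
    [50,0,-25,0,0],
    [100,0,-50,0,0],
    [150,0,-75,0,0],
    [200,0,-100,0,0],
    [250,0,-125,0,0]
  ]
}}

```text
t: 4.6
eef_pos: [864.1, 219.7, 411.6]
tcp_rot: [3.129, -0.067, 0.251]
ft_force: [0.4, 0.0, -0.3]
opening: 0.0
grip_force: 0.0
```

```bash
python3 st.py
```

```text
4.6 [ 0.177  0.999  0.047 -0.008  2.027  1.494] [864.1 219.7 411.6] tilt 3.93 az 0.066 F [ 0.4  0.  -0.3]
[[0.967, 0.247, 0.068], [0.247, -0.969, 0.005], [0.067, 0.013, -0.998]]
```

Emit:
{"api": "arm_command", "payload": {
  "targets": [
    [250,0,-125,0,0],
    [250,0,-125,0,0],
    [250,0,-125,0,0],
    [250,0,-125,0,0],
    [250,0,-125,0,0]
  ]
}}

```text
t: 5.1
eef_pos: [870.2, 221.9, 413.3]
tcp_rot: [3.129, -0.094, 0.251]
ft_force: [-0.7, 0.1, 0.5]
opening: 0.003
grip_force: 0.0
```

```bash
python3 st.py
```

```text
5.1 [ 0.178  0.998  0.047 -0.006  2.002  1.496] [870.2 221.9 413.3] tilt 5.42 az 0.122 F [-0.7  0.1  0.5]
[[0.964, 0.247, 0.094], [0.247, -0.969, 0.011], [0.094, 0.012, -0.996]]
```

Emit:
{"api": "arm_command", "payload": {
  "targets": [
    [250,0,-125,0,0]
  ]
}}

```text
t: 5.2
eef_pos: [875.6, 223.4, 417.7]
tcp_rot: [3.129, -0.122, 0.251]
ft_force: [-0.3, 0.7, 1.0]
opening: 0.005
grip_force: 0.0
```

Emit:
{"api": "arm_command", "payload": {
  "targets": [
    [250,0,-125,0,0]
  ]
}}

```text
t: 5.3
eef_pos: [880.3, 224.9, 424.6]
tcp_rot: [3.129, -0.152, 0.252]
ft_force: [-0.5, -0.1, 0.4]
opening: 0.01
grip_force: 0.0
```

Emit:
{"api": "arm_command", "payload": {
  "targets": [
    [250,0,-125,0,0]
  ]
}}

```text
t: 5.4
eef_pos: [884.2, 226.1, 432.3]
tcp_rot: [3.129, -0.181, 0.252]
ft_force: [-0.8, -0.3, 0.2]
opening: 0.005
grip_force: 0.0
```

Emit:
{"api": "arm_command", "payload": {
  "targets": [
    [250,0,-125,0,0]
  ]
}}

```text
t: 5.5
eef_pos: [887.6, 227.2, 440.8]
tcp_rot: [3.129, -0.21, 0.253]
ft_force: [0.3, -0.2, -0.0]
opening: 0.006
grip_force: 0.0
```

```bash
python3 st.py
```

```text
5.5 [0.178 0.971 0.047 0.003 1.913 1.499] [887.6 227.2 440.8] tilt 12.05 az 0.192 F [ 0.3 -0.2 -0. ]
[[0.947, 0.247, 0.205], [0.244, -0.969, 0.04], [0.208, 0.012, -0.978]]
```

Emit:
{"api": "arm_command", "payload": {
  "targets": [
    [250,0,-80,0,0]
  ]
}}

```text
t: 5.6
eef_pos: [894.0, 229.0, 444.7]
tcp_rot: [3.129, -0.24, 0.253]
ft_force: [0.2, 0.3, 0.2]
opening: 0.008
grip_force: 0.0
```

Emit:
{"api": "arm_command", "payload": {
  "targets": [
    [250,0,-80,0,0]
  ]
}}

```text
t: 5.7
eef_pos: [900.6, 230.7, 447.2]
tcp_rot: [3.129, -0.267, 0.253]
ft_force: [0.2, 0.2, -0.6]
opening: 0.005
grip_force: 0.0
```

Emit:
{"api": "arm_command", "payload": {
  "targets": [
    [250,0,-80,0,0]
  ]
}}

```text
t: 5.8
eef_pos: [906.3, 232.3, 451.7]
tcp_rot: [3.128, -0.295, 0.254]
ft_force: [-0.8, 0.5, 0.6]
opening: 0.005
grip_force: 0.0
```

Emit:
{"api": "arm_command", "payload": {
  "targets": [
    [250,0,-50,0,0]
  ]
}}

```text
t: 5.9
eef_pos: [913.9, 234.4, 454.4]
tcp_rot: [3.128, -0.326, 0.254]
ft_force: [-0.5, -0.0, 0.3]
opening: 0.007
grip_force: 0.0
```

Emit:
{"api": "arm_command", "payload": {
  "targets": [
    [250,0,-50,0,0]
  ]
}}

```text
t: 6.0
eef_pos: [921.1, 236.4, 456.5]
tcp_rot: [3.128, -0.354, 0.254]
ft_force: [0.4, -0.3, -0.3]
opening: 0.006
grip_force: 0.0
```

Emit:
{"api": "arm_command", "payload": {
  "targets": [
    [250,0,-50,0,0]
  ]
}}

```text
t: 6.1
eef_pos: [927.6, 238.2, 460.5]
tcp_rot: [3.128, -0.383, 0.255]
ft_force: [0.8, -0.5, 0.6]
opening: 0.005
grip_force: 0.0
```

Emit:
{"api": "arm_command", "payload": {
  "targets": [
    [250,0,-50,0,0]
  ]
}}

```text
t: 6.2
eef_pos: [933.3, 239.7, 466.2]
tcp_rot: [3.128, -0.413, 0.255]
ft_force: [-0.1, -1.2, 1.3]
opening: 0.008
grip_force: 0.0
```

Emit:
{"api": "arm_command", "payload": {
  "targets": [
    [250,0,-50,0,0]
  ]
}}

```text
t: 6.3
eef_pos: [938.3, 241.2, 473.1]
tcp_rot: [3.127, -0.443, 0.256]
ft_force: [0.8, -0.2, -0.4]
opening: 0.006
grip_force: 0.0
```

```bash
python3 st.py
```

```text
6.3 [0.178 0.957 0.048 0.019 1.693 1.503] [938.3 241.2 473.1] tilt 25.41 az 0.223 F [ 0.8 -0.2 -0.4]
[[0.874, 0.247, 0.418], [0.229, -0.969, 0.095], [0.429, 0.013, -0.903]]
```

Emit:
{"api": "arm_command", "payload": {
  "targets": [
    [250,0,-10,0,0]
  ]
}}

```text
t: 6.4
eef_pos: [946.3, 243.4, 476.3]
tcp_rot: [3.127, -0.475, 0.256]
ft_force: [0.0, 0.0, 0.1]
opening: 0.003
grip_force: 0.0
```

Emit:
{"api": "arm_command", "payload": {
  "targets": [
    [250,0,-10,0,0]
  ]
}}

```text
t: 6.5
eef_pos: [954.1, 245.4, 477.8]
tcp_rot: [3.127, -0.504, 0.257]
ft_force: [0.7, -0.2, -0.6]
opening: 0.006
grip_force: 0.0
```

Emit:
{"api": "arm_command", "payload": {
  "targets": [
    [250,0,-10,0,0]
  ]
}}

```text
t: 6.6
eef_pos: [961.0, 247.3, 481.3]
tcp_rot: [3.127, -0.533, 0.257]
ft_force: [0.2, -0.3, 0.0]
opening: 0.004
grip_force: 0.0
```

Emit:
{"api": "arm_command", "payload": {
  "targets": [
    [250,0,0,0,0]
  ]
}}

```text
t: 6.7
eef_pos: [968.0, 249.2, 485.2]
tcp_rot: [3.126, -0.563, 0.258]
ft_force: [0.5, 0.6, 0.7]
opening: 0.006
grip_force: 0.0
```

Emit:
{"api": "arm_command", "payload": {
  "targets": [
    [250,0,0,0,0]
  ]
}}

```text
t: 6.8
eef_pos: [974.3, 250.9, 489.8]
tcp_rot: [3.126, -0.592, 0.258]
ft_force: [-0.2, 0.3, 1.0]
opening: 0.003
grip_force: 0.0
```

Emit:
{"api": "arm_command", "payload": {
  "targets": [
    [250,0,0,0,0]
  ]
}}

```text
t: 6.9
eef_pos: [979.9, 252.4, 495.7]
tcp_rot: [3.126, -0.622, 0.259]
ft_force: [-0.5, 0.3, 0.4]
opening: -0.0
grip_force: 0.0
```

Emit:
{"api": "arm_command", "payload": {
  "targets": [
    [250,0,20,0,0]
  ]
}}

```text
t: 7.0
eef_pos: [986.5, 254.3, 500.6]
tcp_rot: [3.125, -0.653, 0.26]
ft_force: [0.6, -0.5, 1.0]
opening: 0.004
grip_force: 0.0
```

Emit:
{"api": "arm_command", "payload": {
  "targets": [
    [250,0,20,0,0]
  ]
}}

```text
t: 7.1
eef_pos: [992.6, 256.0, 505.1]
tcp_rot: [3.125, -0.682, 0.26]
ft_force: [-0.2, 0.4, 0.1]
opening: 0.006
grip_force: 0.0
```

Emit:
{"api": "arm_command", "payload": {
  "targets": [
    [250,0,20,0,0]
  ]
}}

```text
t: 7.2
eef_pos: [997.8, 257.4, 511.2]
tcp_rot: [3.124, -0.711, 0.261]
ft_force: [0.4, 0.3, -0.1]
opening: 0.004
grip_force: 0.0
```

Emit:
{"api": "arm_command", "payload": {
  "targets": [
    [250,0,40,0,0]
  ]
}}

```text
t: 7.3
eef_pos: [1004.0, 259.1, 516.5]
tcp_rot: [3.124, -0.741, 0.262]
ft_force: [0.3, 0.5, -0.5]
opening: 0.005
grip_force: 0.0
```

Emit:
{"api": "arm_command", "payload": {
  "targets": [
    [250,0,40,0,0]
  ]
}}

```text
t: 7.4
eef_pos: [1009.7, 260.6, 521.3]
tcp_rot: [3.123, -0.77, 0.262]
ft_force: [0.4, 0.4, -0.4]
opening: 0.006
grip_force: 0.0
```

```bash
python3 st.py
```

```text
7.4 [0.179 0.959 0.048 0.04  1.365 1.503] [1009.7  260.6  521.3] tilt 44.11 az 0.236 F [ 0.4  0.4 -0.4]
[[0.694, 0.247, 0.677], [0.186, -0.969, 0.163], [0.696, 0.013, -0.718]]
```

Emit:
{"api": "arm_command", "payload": {
  "targets": [
    [-39,15,-12,0,0],
    [-78,30,-24,0,0],
    [-117,45,-36,0,0],
    [-156,60,-48,0,0],
    [-195,75,-60,0,0]
  ]
}}

```text
t: 7.9
eef_pos: [893.0, 172.0, 454.0]
tcp_rot: [3.123, -0.77, 0.263]
ft_force: [1.9, 0.1, 1.9]
opening: 0.004
grip_force: 0.0
```

Emit:
{"api": "arm_command", "payload": {
  "targets": [
    [-39,15,-12,0,0],
    [-78,30,-24,0,0],
    [-117,45,-36,0,0],
    [-156,60,-48,0,0],
    [-195,75,-60,0,0]
  ]
}}

```text
t: 8.4
eef_pos: [735.5, 52.7, 362.9]
tcp_rot: [3.122, -0.769, 0.262]
ft_force: [1.2, -1.0, 0.5]
opening: 0.006
grip_force: 0.0
```

```bash
python3 st.py
```

```text
8.4 [-0.104  0.318  1.641  0.506  0.495  0.85 ] [735.5  52.7 362.9] tilt 44.08 az 0.234 F [ 1.2 -1.   0.5]
[[0.694, 0.246, 0.677], [0.186, -0.969, 0.161], [0.695, 0.014, -0.718]]
```

Emit:
{"api": "arm_command", "payload": {
  "targets": [
    [-30,12,-9,0,0],
    [-60,24,-18,0,0],
    [-90,36,-27,0,0],
    [-120,48,-36,0,0],
    [-150,60,-45,0,0]
  ]
}}

```text
t: 8.9
eef_pos: [616.2, -40.6, 292.0]
tcp_rot: [3.121, -0.769, 0.263]
ft_force: [1.0, 0.1, -0.7]
opening: 0.005
grip_force: 0.0
```

```bash
python3 st.py
```

```text
8.9 [-0.343  0.228  1.986  1.034  0.456  0.127] [616.2 -40.6 292. ] tilt 44.05 az 0.233 F [ 1.   0.1 -0.7]
[[0.694, 0.246, 0.676], [0.187, -0.969, 0.161], [0.695, 0.015, -0.719]]
```

Emit:
{"api": "arm_command", "payload": {
  "targets": [
    [-26,10,-8,0,0],
    [-52,20,-16,0,0],
    [-78,30,-24,0,0],
    [-104,40,-32,0,0],
    [-127,50,-38,0,0]
  ]
}}

```text
t: 9.4
eef_pos: [514.5, -118.9, 231.7]
tcp_rot: [3.121, -0.768, 0.263]
ft_force: [0.9, 0.7, 0.3]
opening: 0.004
grip_force: 0.0
```

```bash
python3 st.py
```

```text
9.4 [-0.636  0.224  2.216  1.344  0.576 -0.459] [ 514.5 -118.9  231.7] tilt 44.0 az 0.233 F [0.9 0.7 0.3]
[[0.695, 0.246, 0.676], [0.187, -0.969, 0.16], [0.694, 0.015, -0.719]]
```

Emit:
{"api": "arm_command", "payload": {
  "targets": [
    [-3,0,15,0,0],
    [-6,-1,30,0,0],
    [-8,-1,45,0,0],
    [-8,-1,60,0,0],
    [-8,-1,60,0,0]
  ]
}}

```text
t: 9.9
eef_pos: [550.6, -108.9, 182.1]
tcp_rot: [3.123, -0.766, 0.262]
ft_force: [0.1, 0.1, -0.0]
opening: 0.004
grip_force: 0.0
```

```bash
cat > look.py <<'E'
from h import *
from cell import env
import sys
t=env.read_camera("top");s=env.read_camera("scene")
st=env.state();r=R.from_euler("xyz",st['tcp_rot']);p=st['eef_pos']
f=4
def crop(c,x,y,w,h):
    a=cv2.resize(c["frame"][y:y+h,x:x+w],None,fx=f,fy=f,interpolation=2)
    if len(sys.argv)>2:
        for q in proj(c,[p+r.apply([0,0,k]) for k in(0,20,47)]):cv2.circle(a,tuple(int(v) for v in (q-[x,y]+.5)*f),3,(0,255,0),-1)
    return a
cv2.imwrite(f"pics/{sys.argv[1]}.png",np.vstack([crop(t,310,180,130,65),crop(s,220,175,130,80)])[:,:,::-1])
E
python3 look.py a 1; python3 st.py
```

```text
10.0 [-0.562  0.355  2.211  1.599  0.52  -0.688] [ 550.  -108.9  183.1] tilt 43.95 az 0.236 F [ 0.6 -0.6  0.2]
[[0.695, 0.247, 0.675], [0.187, -0.969, 0.162], [0.694, 0.013, -0.72]]
```

View pics/a.png

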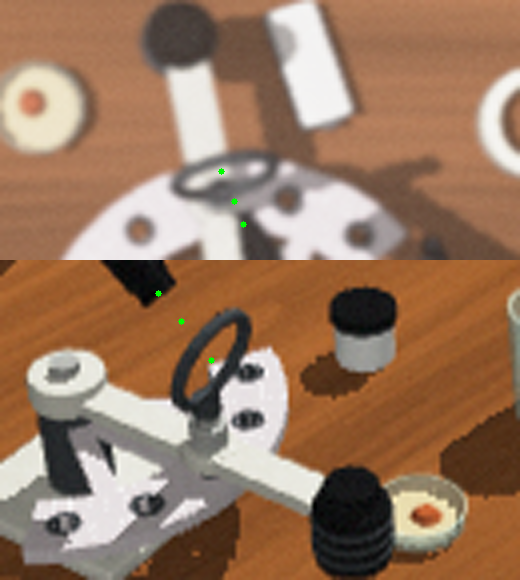

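The finger axis (green dots) runs through the ring centre in both views: the scene shows its end at (211,361) with the ring centred about (211,361), and the top shows (222,171) against about (226,176). I'm advancing the finger.

Emit:
{"api": "arm_command", "payload": {
  "targets": [
    [0,0,12,0,0],
    [0,0,24,0,0],
    [0,0,36,0,0],
    [0,0,48,0,0],
    [0,0,58,0,0]
  ]
}}

```text
t: 10.5
eef_pos: [589.5, -99.7, 141.8]
tcp_rot: [3.122, -0.768, 0.263]
ft_force: [-0.2, -0.6, 0.8]
opening: 0.004
grip_force: 0.0
```

```bash
python3 look.py b; python3 st.py
```

```text
10.6 [-0.494  0.474  2.172  1.809  0.496 -0.861] [589.4 -99.5 141.3] tilt 43.97 az 0.236 F [-0.3  0.   0. ]
[[0.695, 0.247, 0.675], [0.187, -0.969, 0.162], [0.694, 0.013, -0.72]]
```

View pics/b.png

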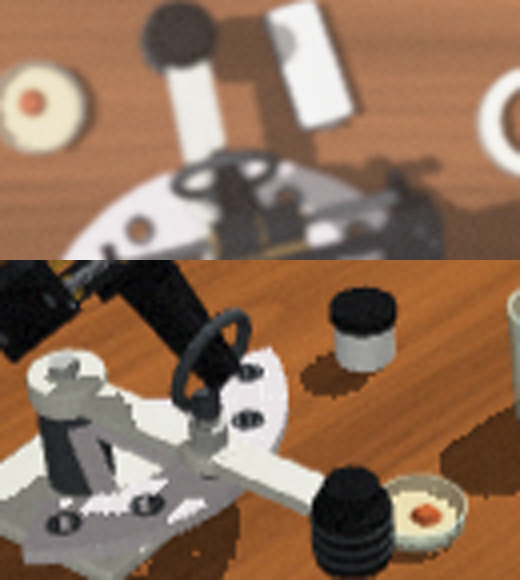

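The finger is through the ring with no contact force. In the scene picture its tip is at (235,375). Next I lift straight up.

Emit:
{"api": "arm_command", "payload": {
  "targets": [
    [2.1,0,-2.2,0,0],
    [4.2,0,-4.3,0,0],
    [6.2,0.1,-6.5,0,0],
    [8.3,0.2,-8.6,0,0],
    [9.7,0.2,-10.1,0,0]
  ]
}}

```text
t: 11.1
eef_pos: [588.8, -99.5, 155.2]
tcp_rot: [3.123, -0.766, 0.262]
ft_force: [-0.1, -0.6, -5.2]
opening: 0.01
grip_force: 2.0
```

Emit:
{"api": "arm_command", "payload": {
  "targets": [
    [0.7,0,-0.7,0,0],
    [1.4,0,-1.4,0,0],
    [2.1,0,-2.2,0,0],
    [2.8,0,-2.9,0,0],
    [3.5,0,-3.6,0,0]
  ]
}}

```text
t: 11.6
eef_pos: [589.1, -99.4, 160.0]
tcp_rot: [3.124, -0.767, 0.262]
ft_force: [-3.1, -1.6, -5.8]
opening: 0.005
grip_force: 3.1
```

Emit:
{"api": "arm_command", "payload": {
  "targets": [
    [1.4,0,-1.4,0,0],
    [2.8,0,-2.9,0,0],
    [4.2,0,-4.3,0,0],
    [5.6,0.1,-5.8,0,0],
    [7,0.1,-7.2,0,0]
  ]
}}

```text
t: 12.1
eef_pos: [589.2, -99.3, 170.3]
tcp_rot: [3.123, -0.767, 0.262]
ft_force: [-4.4, 0.0, -7.2]
opening: 0.007
grip_force: 4.0
```

```bash
python3 look.py c; python3 st.py
```

```text
12.2 [-0.494  0.415  2.148  1.656  0.483 -0.687] [589.2 -99.3 170.5] tilt 43.98 az 0.236 F [-5.1 -1.2 -5.7]
[[0.695, 0.247, 0.675], [0.187, -0.969, 0.162], [0.694, 0.013, -0.72]]
```

View pics/c.png

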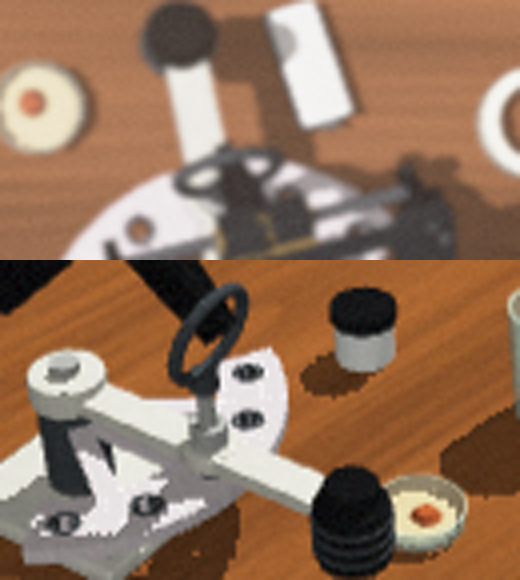

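The pin is up about 16 mm: in the scene crop the ring top has gone from row 312 to row 287. Next I work out the swing arc and a lamp-angle gauge.

```bash
cat > ang.py <<'E'
from h import *
from fit import r as F
piv=F.x[:2]
def lamp(c):
    g=c["frame"].max(axis=2).astype(np.uint8)
    x,y,w,h=(300,165,85,70); m=(g[y:y+h,x:x+w]<75).astype(np.uint8)
    n,l,s,ce=cv2.connectedComponentsWithStats(m)
    return [(s[i,4],ce[i]+[x,y]) for i in range(1,n) if s[i,4]>80]
def ang(p,c,z=97):
    q=onz(c,*p,z)[:2]-piv;return np.arctan2(q[1],q[0]),np.hypot(*q)
if __name__=="__main__":
    from cell import env
    for c in(load("top"),env.read_camera("top")):
        for a,p in lamp(c):print(a,p.round(2),np.round(ang(p,c),4))
E
python3 ang.py
python3 - <<'E'
from h import *
from cell import env
r=R.from_euler("xyz",env.state()['tcp_rot'])
for k in range(1,12):
    a=.195+.0436*k
    print(k,r.inv().apply([125*(np.cos(a)-np.cos(.195)),125*(np.sin(a)-np.sin(.195)),0]).round(1))
E
```

```text
192 [354.96 188.17] [1.961000e-01 2.071476e+02]
158 [354.96 188.1 ] [1.960000e-01 2.073046e+02]
107 [369.88 227.83] [5.240000e-02 1.076622e+02]
1 [ 0.2 -5.4  0.1]
2 [  0.2 -10.9  -0. ]
3 [  0.  -16.3  -0.3]
4 [ -0.3 -21.8  -0.7]
5 [ -0.8 -27.2  -1.3]
6 [ -1.5 -32.5  -2. ]
7 [ -2.3 -37.8  -2.9]
8 [ -3.3 -43.1  -4. ]
9 [ -4.5 -48.2  -5.2]
10 [ -5.8 -53.3  -6.6]
11 [ -7.3 -58.4  -8.1]
```

Emit:
{"api": "arm_command", "payload": {
  "targets": [
    [0.1,-2.7,0,0,0],
    [0.2,-5.4,0.1,0,0],
    [0.2,-8.2,0,0,0],
    [0.2,-10.9,0,0,0],
    [0,-16.3,-0.3,0,0]
  ]
}}

```text
t: 12.75
eef_pos: [584.8, -84.0, 170.1]
tcp_rot: [3.123, -0.766, 0.262]
ft_force: [-8.9, -3.4, -6.2]
opening: 0.004
grip_force: 5.3
```

```bash
python3 ang.py; python3 st.py
```

```text
192 [354.96 188.17] [1.961000e-01 2.071476e+02]
157 [344.55 190.87] [  0.322  207.1351]
106 [364.65 229.73] [  0.1749 104.5743]
12.8 [-0.464  0.406  2.17   1.708  0.468 -0.717] [584.3 -83.2 170. ] tilt 43.9 az 0.235 F [-6.8 -3.  -6.1]
[[0.696, 0.247, 0.674], [0.187, -0.969, 0.162], [0.693, 0.013, -0.721]]
```

Emit:
{"api": "arm_command", "payload": {
  "targets": [
    [-0.3,-5.5,-0.4,0,0],
    [-0.8,-10.9,-1,0,0],
    [-1.5,-16.2,-1.7,0,0],
    [-2.3,-21.5,-2.6,0,0],
    [-3.3,-26.8,-3.7,0,0]
  ]
}}

```text
t: 13.3
eef_pos: [572.5, -59.8, 169.5]
tcp_rot: [3.122, -0.764, 0.261]
ft_force: [-13.9, -10.7, -4.6]
opening: 0.006
grip_force: 8.7
```

```bash
python3 ang.py; python3 st.py
```

```text
192 [354.96 188.17] [1.961000e-01 2.071476e+02]
175 [327.13 198.73] [  0.5453 207.3594]
13.35 [-0.422  0.387  2.212  1.797  0.447 -0.777] [572.  -59.2 169.4] tilt 43.77 az 0.233 F [-12.4  -8.2  -6.1]
[[0.698, 0.245, 0.673], [0.186, -0.97, 0.159], [0.692, 0.014, -0.722]]
```

Emit:
{"api": "arm_command", "payload": {
  "targets": [
    [0,0,-1.5,0,0],
    [0,0,-3,0,0],
    [-0.8,-3,-4.5,0,0],
    [-1.5,-6,-5.5,0,0],
    [-1.8,-7.5,-6,0,0]
  ]
}}

```text
t: 13.85
eef_pos: [566.4, -53.3, 173.3]
tcp_rot: [3.122, -0.767, 0.262]
ft_force: [-5.2, -5.0, -7.0]
opening: 0.005
grip_force: 4.6
```

```bash
python3 ang.py; python3 st.py
```

```text
192 [354.96 188.17] [1.961000e-01 2.071476e+02]
181 [321.45 202.44] [  0.6241 207.3562]
13.9 [-0.416  0.373  2.225  1.806  0.447 -0.781] [566.3 -53.1 173.3] tilt 43.94 az 0.234 F [-5.3 -2.8 -6.3]
[[0.696, 0.246, 0.675], [0.186, -0.969, 0.161], [0.694, 0.014, -0.72]]
```

Emit:
{"api": "arm_command", "payload": {
  "targets": [
    [0,-0.8,0,0,0],
    [-2.1,-0.8,2.2,0,0],
    [-4.2,-0.9,4.3,0,0],
    [-6.2,-0.9,6.5,0,0],
    [-8.3,-1,8.6,0,0]
  ]
}}

```text
t: 14.4
eef_pos: [566.2, -52.7, 161.2]
tcp_rot: [3.122, -0.767, 0.261]
ft_force: [-5.6, -5.7, -4.3]
opening: 0.005
grip_force: 4.8
```

```bash
python3 ang.py; python3 st.py
```

```text
192 [354.96 188.17] [1.961000e-01 2.071476e+02]
183 [321.08 202.81] [  0.6302 207.1554]
14.45 [-0.414  0.399  2.238  1.884  0.456 -0.866] [566.1 -52.7 160.8] tilt 43.91 az 0.234 F [-6.2 -5.3 -6. ]
[[0.696, 0.245, 0.675], [0.186, -0.969, 0.161], [0.693, 0.014, -0.72]]
```

Emit:
{"api": "arm_command", "payload": {
  "targets": [
    [-2.1,0,2.2,0,0],
    [-4.2,0,4.3,0,0],
    [-6.2,-0.1,6.5,0,0],
    [-8.3,-0.2,8.6,0,0],
    [-9.7,-0.2,10.1,0,0]
  ]
}}

```text
t: 14.95
eef_pos: [567.3, -52.1, 148.2]
tcp_rot: [3.122, -0.77, 0.263]
ft_force: [-0.2, -0.5, 0.9]
opening: 0.004
grip_force: 0.0
```

```bash
python3 look.py d; python3 ang.py; python3 st.py
```

```text
192 [354.96 188.17] [1.961000e-01 2.071476e+02]
183 [321.09 202.79] [  0.6299 207.172 ]
15.1 [-0.414  0.43   2.249  1.964  0.473 -0.955] [566.9 -52.  147.7] tilt 44.05 az 0.236 F [0.4 0.3 0.2]
[[0.694, 0.247, 0.676], [0.187, -0.969, 0.162], [0.695, 0.013, -0.719]]
```

View pics/d.png

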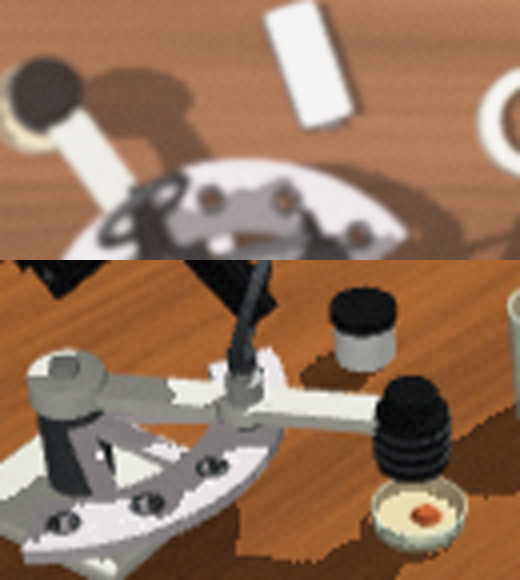

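The lamp is over the dish: in the scene crop it's at (412,430) above the dish at (420,515). Forces are zero, so I'll centre the finger in the ring and withdraw it along its axis.

Emit:
{"api": "arm_command", "payload": {
  "targets": [
    [-2,0.5,0,0,0],
    [-4,1,0,0,0],
    [-4,1,-12,0,0],
    [-4,1,-26,0,0],
    [-4,1,-40,0,0]
  ]
}}

```text
t: 15.6
eef_pos: [536.4, -60.3, 173.5]
tcp_rot: [3.124, -0.767, 0.262]
ft_force: [-0.1, -0.8, 1.1]
opening: 0.005
grip_force: 0.0
```

Emit:
{"api": "arm_command", "payload": {
  "targets": [
    [0,0,-20,0,0],
    [0,0,-40,0,0],
    [0,0,-60,0,0],
    [0,0,-80,0,0],
    [0,0,-100,0,0]
  ]
}}

```text
t: 16.1
eef_pos: [468.6, -76.5, 245.8]
tcp_rot: [3.123, -0.767, 0.262]
ft_force: [0.2, -0.4, 0.3]
opening: 0.006
grip_force: 0.0
```

Emit:
{"api": "arm_command", "payload": {
  "targets": [
    [0,0,-20,0,0],
    [0,0,-40,0,0],
    [0,0,-60,0,0],
    [0,0,-60,0,0],
    [0,0,-60,0,0]
  ]
}}

```text
t: 16.6
eef_pos: [429.0, -86.4, 288.4]
tcp_rot: [3.122, -0.768, 0.262]
ft_force: [0.8, 0.3, -1.1]
opening: 0.004
grip_force: 0.0
```

```bash
python3 look.py e; python3 ang.py; python3 st.py
```

```text
192 [354.96 188.17] [1.961000e-01 2.071476e+02]
185 [321.03 202.7 ] [  0.6298 207.4244]
16.75 [-0.727 -0.024  2.302  1.1    0.694 -0.236] [429.1 -86.  287.7] tilt 43.94 az 0.237 F [-0.2  0.5 -0.6]
[[0.696, 0.247, 0.674], [0.186, -0.969, 0.163], [0.694, 0.012, -0.72]]
```

View pics/e.png

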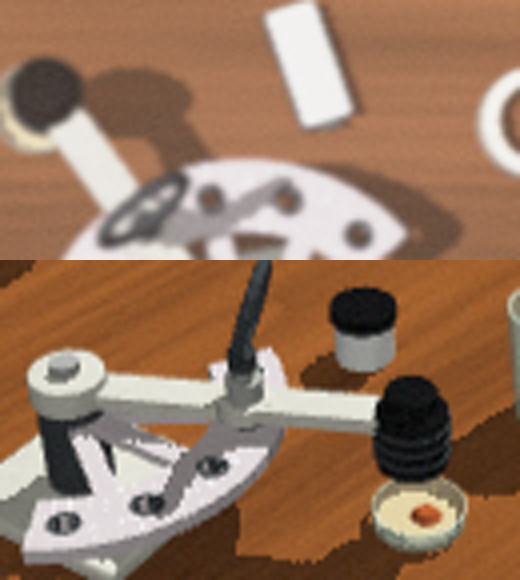

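Run:
```python
from h import *
from fit import W
from cell import env
s=env.read_camera("scene");t=env.read_camera("top")
a=.436
def ring(h,rad):
    u=np.linspace(0,2*np.pi,73)
    rr=117.5+rad*np.cos(u)*np.sin(np.radians(15));y=rad*np.sin(u);z=150+h+rad*np.cos(u)*np.cos(np.radians(15))
    l=np.c_[rr*np.cos(a)-y*np.sin(a),rr*np.sin(a)+y*np.cos(a),z]
    return W([465.5,-124.8,.195],l)
for c,b in((s,(255,155,40,70)),(t,(325,215,40,40))):
    x,y,w,h=b;m=c["frame"].max(2)[y:y+h,x:x+w]
    g=c["frame"].max(2).astype(np.uint8)
    for hh in(0,5,10):
        q=proj(c,ring(hh,29));v=cv2.remap(g,q[:,0].astype(np.float32)[None],q[:,1].astype(np.float32)[None],1)
        print(hh,q.min(0).round(1),q.max(0).round(1),"mean brightness on wire",v.mean().round(1))
```

```text
0 [278.  174.9] [285.3 199.1] mean brightness on wire 55.3
5 [277.8 173.1] [285.1 197.4] mean brightness on wire 68.2
10 [277.6 171.3] [285.  195.6] mean brightness on wire 92.9
0 [334.5 223.4] [355.2 240. ] mean brightness on wire 110.4
5 [334.6 223.2] [355.4 239.9] mean brightness on wire 110.7
10 [334.7 223.1] [355.6 239.9] mean brightness on wire 111.3
```

The ring matches the pin-home position best, the arm stands at +0.434 rad, and the hand is clear, so I'm handing the job in.

```bash
python3 -c "
from cell import env
print(env.job_done())"
```

```text
the job is handed in; nothing more can be done
None
```

I handed the job in with the lamp over the dish: the arm reads +0.434 rad (next hole is +0.436), the pin looks home in that hole, and the hand is clear of the stand. The hand-in returned no verdict. To tilt the hand 44° for the hook, I pushed the arm against its reach limit, and joint 3 read 0.047 rad there against its 0.05 lower limit.

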